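# Cover the clock wheel and hold the air lever

## Task

Swing the hinged bowl over, without slamming it, so that it sits mouth-down flat on the pedestal and covers the brass clock wheel. Then, and only once the wheel is covered, press the air valve's spring lever down with the fingers until it lies level (half of its travel, never near the bottom) and keep it there: the program finishes while still holding the lever level. Leave the other things on the bench where they are.

Things in the scene. Friction and masses are not known exactly. Their poses are not given: they have to be found in the camera images.
- pot: Blow-off pot, fixed: grey base plate 130 x 246 x 10 mm. Origin: centre of its underside, on the bench; z up, x along the hinge, whose axis lies 64 mm above the origin between two posts (x = +-52 mm, 74 mm high). At the -y side a round pedestal: radius 56 mm, centre y = -62 mm, top 61 mm above the bench. At the +y side the bowl rests mouth-up at the start.
- bowl (a joint): Angle (rad) of the aluminium bowl on the hinge: 0 = mouth-up on the pot's +y side (start), 1.571 = on edge, straight up, 3.142 = mouth-down on the pedestal. The hinge is stiff: the bowl stays where it is left and must be moved all the way (up to 5 N at the bar), or it stays ajar. Bowl 104 mm across the mouth, 52 mm deep, centre 62 mm from the hinge, rim in the hinge's plane.
- bowl_bar (a point): Middle of the bowl's handle bar: round steel, 10 mm thick, parallel to the hinge, 165 mm from it and 51 mm outside the rim; outer side of a U loop, 60 mm free between its side rods. 64 mm above the bench at joint 0 (pot's +y side) and again at 3.142 (-y side), with only bench below. Pinched lightly, the bar turns between the fingers, so the gripper can point down all the way.
- valve: Air valve, fixed to the bench: a grey block (70 x 44 mm, 58 mm high, two ears to 87 mm) with a steel lever. Origin: on the bench below the lever's round end pad; x points from the pad towards the valve block (block centre at x = 145 mm), z up. The lever's hinge is at x = 130 mm, 75 mm above the bench, parallel to y.
- lever (a joint): Angle (rad) by which the lever is pressed down: 0 = let go (it then stands 0.225 rad above level, pad up), 0.225 = level, 0.45 = bottom stop. A spring brings it back: about 3.5 N on the pad to start it, 8.5 N at level, 14 N at the bottom.
- lever_pad (a point): Centre of the top face of the lever's round black end pad, 38 mm across, 130 mm from the lever's hinge. It is 110 mm above the bench when let go and 81 mm when the lever is level (52 mm at the bottom), and then lies right above the valve's origin. The pad is pressed from above.
- wheel: The brass clock wheel, 38 mm across, 13 mm high with its arbor, lying loose on the pedestal near its centre, to be covered and not displaced. Origin: centre of its underside.
- oil: Small amber oil jar, 40 mm across, 65 mm high, to be left alone. Origin: centre of its underside.
- bell: Brass clock bell standing mouth-down, 84 mm across, 52 mm high, to be left alone. Origin: centre of its underside.
- dial: Flat dark steel dial ring, 100 mm across, 5 mm thick, to be left alone. Origin: centre of its underside.
- brush: Bench brush, 150 mm long, lying along its x axis, to be left alone. Origin: centre of its underside.
Things that resemble listed ones, but are neither listed nor needed, are in the scene too. Several things have the shape of the wheel; the one meant has the colours described above. Leave any red look-alike of the valve alone.

How it is judged:
On the way, in this order (a step that is already met when the one before it is completed fails the run):
1. the bowl sits mouth-down on the pedestal over the wheel (value of joint bowl above 3.04 rad), for 0.2 s.
2. the fingers hold the lever level for a second, the bowl still closed (value of joint lever between 0.155 and 0.295 rad and contact force between the fingers and lever above 2 N and value of joint bowl above 3.04 rad), for 1 s.
At the end, for the whole second after the job is handed in: The bowl is mouth-down on the pedestal (joint over 3.04 of 3.142 rad) with the wheel under it, and through the last second the fingers press the lever with over 2 N and keep it still and level: lever joint 0.225 +-0.07 rad (pad within about 9 mm of its level height) (all of step 2 and velocity of joint lever between -0.1 and 0.1 rad/s and horizontal distance between wheel and pot below 0.09 m); the arm keeps its last pose, push and grip.
It fails at once if the lever is pressed before the bowl covers the wheel (value of joint lever above 0.1 rad and value of joint bowl below 3 rad).
It fails at once if the lever is pressed near the bottom (full blast) (value of joint lever above 0.38 rad).
It fails at once if the bowl is slammed (value of joint bowl above 2.6 rad and velocity of joint bowl above 3 rad/s).
It fails at once if the wheel is displaced (distance of wheel from where it was at the start of the episode above 0.02 m).
It fails at once if a bystander is disturbed (distance of any of oil, bell, dial, brush from where it was at the start of the episode above 0.03 m).
It also fails if it takes over 64 s, if anything falls off the work surface, if the arm or the gripper's body presses on something with over 40 N, if the wrist force passes 120 N, or if a joint passes its speed limit or range.

## Robot

A 7-joint arm with a two-finger parallel gripper is mounted at the origin on the work surface. World frame = base frame: x ahead of the robot, y to its left, z up, the work surface at z = 0. Lengths are in m, angles in rad, forces in N, time in s.
With the tool pointing down it reaches from about 0.425 to 0.875 m from the base axis. Payload 8.4 kg.
Tool frame: the origin (TCP) lies on the centre line of the jaws, within the pads' length; the fingertips stand 8 mm ahead of it and the grasp point (between the pads) lies 11 mm behind it; x points along the fingers, y is the direction in which the jaws open and shut, and the axes are right-handed (so a half turn about x gives the same grasp; the last joint's range is limited). The gripper opens to 87 mm and grips with 3 to 60 N. Pads are 19 mm wide; open, the fingers measure 117 mm over their backs; the gripper's body (75 mm by 190 mm) begins 51 mm behind the grasp point.
Start: joints at [1.106, 0.333, 0.04, 1.465, -0.013, 1.343, -0.059], TCP at [0.232, -0.607, 0.231] pointing down, gripper open.
Joint ranges: [-2.58, 2.58], [-0.38, 2.09], [-1.3, 1.39], [0.25, 2.4], [-1.5, 4.64], [0.08, 2.09], [-2.65, 2.65]. Speed limits (rad/s): [2.22, 2.22, 2.79, 2.79, 3.14, 3.14, 3.14].

## Interface

Orientations are given as [roll, pitch, yaw] about the fixed x, y, z axes, in that order (R = Rz(yaw) Ry(pitch) Rx(roll)).
In Python, from workcell import * gives the robot as it stands.
- The arm moves only by the tool carry_out, never from a script. Its argument "rows" is text: rows parted by semicolons, each of 5 numbers parted by spaces: the shift along the tool's x, y, z in m, then the turn about the tool's x in rad, then the closure, from -1 (fully open) to 1 (shut). A call has 1 to 10 rows; each row shifts and turns the commanded pose from where the row before left it, along the tool's axes as they then stand; what a row does not reach is not made up. A row lasts 1/10 s, in which the tool goes at most 50 mm and 8.59 degrees, less where a joint would pass 70% of its speed; a pose out of reach is approached as far as the arm can. A call with a gripper value outside its range is refused whole. The fingers move at their own pace and stop on an object; "squeeze" is the grip in N (left out, the last holds). Time passes only in rows, so rows that do not move let the fingers close. It gives the time, the measured TCP pose, the force and the opening at its end, in the units of the state.
- get_state(): the state, without advancing time (a new reading comes with each control period).
- grab_frame(name): name is "side" or "top"; returns a dict with "color" (384x512x3 uint8, red, green, blue), "vertical_fov" (degrees; the focal length in pixels is half the picture's height over the tangent of half this angle, whatever the lens; pixels are square), "cx", "cy" (the principal point, pixels), "rvec" (rotation vector, rad) and "tvec" (3), from world to camera coordinates, as OpenCV has them. Camera axes: x right, y down, z forward; pixel columns grow to the right and rows downward; lengths in m; the calibration is good to about 2 mm. A picture is of the moment at which its call begins. There is no depth.
- hand_in(): hands the job in, once; it reports no verdict.
Trained networks look in the newest picture that a camera, given by its name, has taken for a name from the list of things; names that differ only in an ending like _2 or _b are one class to them, and where a whole thing is asked for, a point or a joint stands for the part that bears it (a point fixed in the world has none). Each returns a list of dicts, best first, with "p" (0 to 1); they miss things now and then, are a little off and sometimes report something else, mostly with a low value. They report only what shows in the picture. A call takes as long as a camera call. They do not tell look-alikes from the thing itself.
- find_in(camera, query): "bbox" ([left, top, width, height] as shares, 0 to 1, of the picture: columns of its width, rows of its height, round what is visible of it).
- trace(camera, query): "region" (384x512 bool, what is visible of it) and "bbox" ([left, top, width, height] as shares, 0 to 1, of the picture: columns of its width, rows of its height, round what is visible of it).
The state is a dict: "time": time; "q": joint angles; "qd": joint speeds; "joint_efforts": joint torques, N m; "eef_pos": TCP position; "tcp_rot": TCP orientation; "ft_force": force on the tool from outside, world axes, zero at the start; "moment": the same for the moment, N m; "finger_gap": finger opening in m.
Only numpy, scipy, OpenCV 4.12 (cv2) and the standard library are available. Lean on these libraries where they do the work, as an engineer would, in place of code of your own. Each camera call takes 0.05 s, during which the arm holds its last target.

## Working session

There is one attempt and no reset: what is moved stays moved. The work goes in short steps, Python scripts to look and compute and a tool call to move; the robot and the scene stay as the last step left them, time stands still between calls to the robot, and variables do not carry over. Pictures are saved under pics/ and viewed, and the job is handed in when it is done.

Besides the shell and the picture viewer there is one more tool, called after "Emit:" as a command line: name --argument value ..., lists and objects as JSON in quotes. carry_out: Moves the arm, as the interface text tells. Its arguments: {"type":"object","properties":{"rows":{"type":"string"},"squeeze":{"type":"number"}},"required":["rows"]}

```bash
mkdir -p pics; ls; python3 - <<'E'
from workcell import *
import cv2
s=get_state(); print({k:s[k] for k in('time','eef_pos','tcp_rot','ft_force','finger_gap')})
for n in('side','top'):
    f=grab_frame(n); print(n,f['vertical_fov'],f['cx'],f['cy'],f['rvec'],f['tvec'],f.keys())
    cv2.imwrite(f'pics/{n}0.png',cv2.resize(f['color'][:,:,::-1],(768,576),interpolation=cv2.INTER_CUBIC))
    for q in('pot','bowl','valve','lever','wheel','bowl_bar','lever_pad'):
        print(q,[(round(d['p'],2),[round(float(b)*w,1) for b,w in zip(d['bbox'],(512,384,512,384))]) for d in find_in(n,q)[:3]])
E
```

```text
pics
{'time': 0.0, 'eef_pos': array([ 0.23231106, -0.60656469,  0.22965141]), 'tcp_rot': array([-1.51675881,  1.56914271,  1.99058601]), 'ft_force': array([ 0.24199322, -0.49716789,  0.53360743]), 'finger_gap': 0.08694558825160838}
side 43.34426816534391 247.56684167589867 195.6008640079259 [ 0.20384465 -2.71341465  1.43095406] [0.52911363 0.13636514 1.21247157] dict_keys(['color', 'vertical_fov', 'cx', 'cy', 'rvec', 'tvec'])
pot [(0.67, [211.8, 224.3, 58.6, 90.1])]
bowl [(0.67, [215.5, 252.6, 45.5, 59.4])]
valve [(0.88, [240.9, 119.7, 70.7, 44.3]), (0.58, [178.1, 149.9, 82.9, 42.8]), (0.37, [209.7, 224.7, 61.4, 89.1])]
lever [(0.83, [210.2, 150.7, 49.3, 14.9]), (0.59, [274.7, 118.6, 35.9, 19.8]), (0.18, [328.9, 172.4, 30.1, 18.8])]
wheel [(0.67, [231.5, 236.0, 17.4, 7.7]), (0.48, [177.9, 254.7, 16.6, 5.3])]
bowl_bar [(0.59, [217.9, 256.1, 46.9, 58.4])]
lever_pad [(0.86, [213.1, 148.6, 50.5, 18.5]), (0.76, [269.5, 119.4, 42.7, 17.0])]
top 44.28868168960865 256.3209348939423 190.70691798530586 [ 2.17226168 -2.02701063  0.2305238 ] [-0.06862833  0.54418862  1.37359388] dict_keys(['color', 'vertical_fov', 'cx', 'cy', 'rvec', 'tvec'])
pot [(0.65, [138.9, 172.7, 98.1, 43.5])]
bowl [(0.71, [134.0, 176.2, 58.6, 36.1])]
valve [(0.75, [296.0, 126.8, 33.3, 70.8])]
lever [(0.98, [375.7, 198.5, 29.3, 50.6]), (0.67, [311.6, 148.9, 19.3, 48.3])]
wheel [(0.5, [203.1, 144.7, 12.2, 12.1])]
bowl_bar [(0.85, [133.7, 177.3, 62.2, 35.2])]
lever_pad [(0.9, [309.5, 152.7, 20.0, 45.5]), (0.77, [377.1, 202.1, 31.0, 49.4]), (0.27, [135.0, 176.9, 55.3, 33.9])]
```

View pics/side0.png

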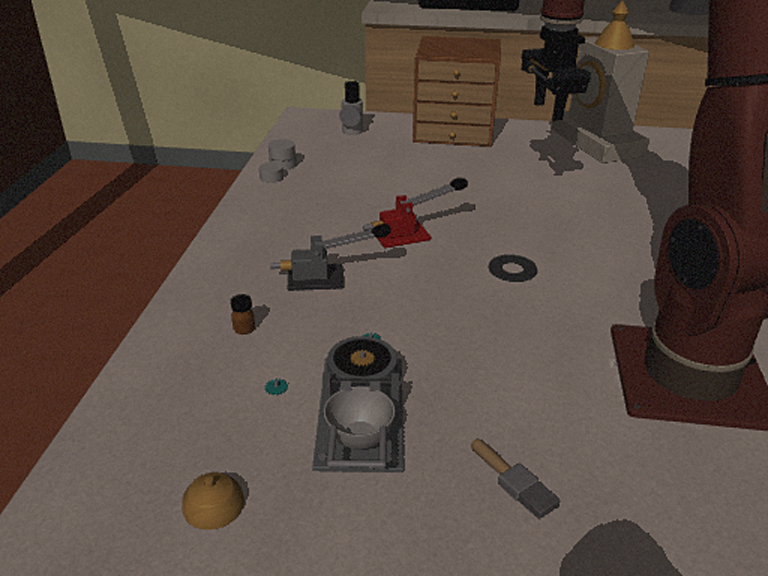

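View pics/top0.png

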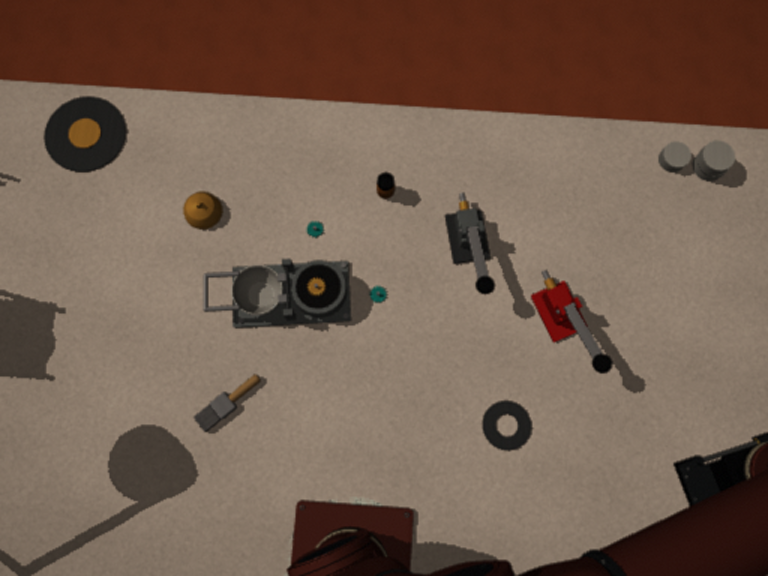

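The side and top views agree. The grey pot is at about (360,400) side and (290,295) top, with the brass wheel at (317,287) top. The handle bar is at (206,292) top, the grey valve's pad at (485,285) top, and the red valve is the look-alike. I'll zoom in next to measure precisely.

```bash
cat > h.py <<'E'
import numpy as np, cv2
from workcell import *
def cam(f):
    h=f['color'].shape[0]; fl=h/2/np.tan(np.radians(f['vertical_fov'])/2)
    K=np.array([[fl,0,f['cx']],[0,fl,f['cy']],[0,0,1.]]); R=cv2.Rodrigues(np.array(f['rvec'],float))[0]
    return K,R,np.array(f['tvec'],float).reshape(3)
def proj(f,P):
    K,R,t=cam(f); return cv2.projectPoints(np.array(P,float).reshape(-1,1,3),cv2.Rodrigues(R)[0],t,K,None)[0].reshape(-1,2)
def back(f,u,v,z):
    K,R,t=cam(f); d=R.T@np.linalg.inv(K)@[u,v,1]; c=-R.T@t
    return c+d*(z-c[2])/d[2]
def crop(f,x0,y0,w,h,s,name,pts=()):
    im=cv2.resize(f['color'][y0:y0+h,x0:x0+w,::-1],None,fx=s,fy=s,interpolation=cv2.INTER_CUBIC)
    im=np.clip(im.astype(float)*1.6,0,255).astype(np.uint8)
    for p in pts: cv2.circle(im,(int((p[0]-x0+.5)*s),int((p[1]-y0+.5)*s)),2,(0,255,0),-1)
    cv2.imwrite('pics/'+name,im)
E
python3 - <<'E'
from h import *
f=grab_frame('top'); g=grab_frame('side')
crop(f,125,160,125,70,6,'tp.png'); crop(f,285,115,100,95,6,'tv.png')
crop(g,200,215,80,105,5,'sp.png'); crop(g,180,140,110,60,7,'sv.png')
E
```

```text
(no output)
```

View pics/tp.png

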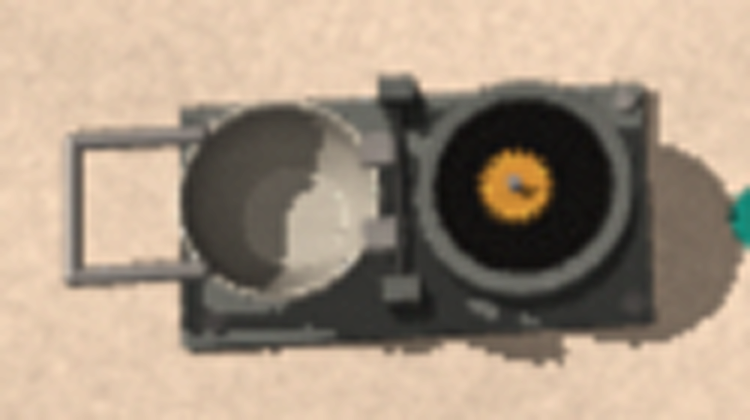

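View pics/tv.png

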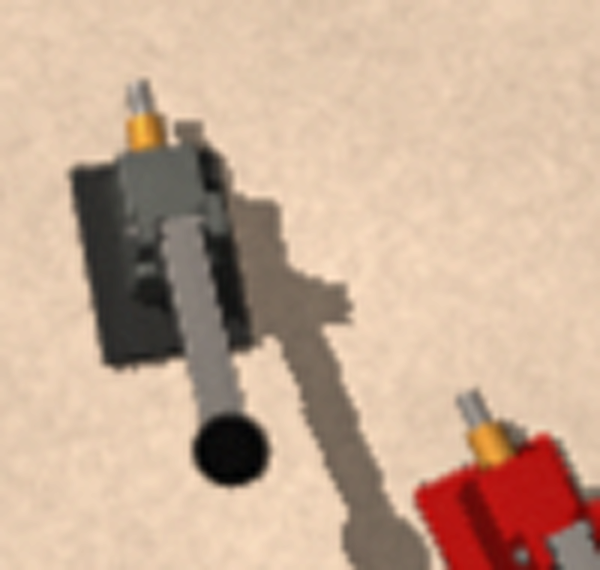

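View pics/sp.png

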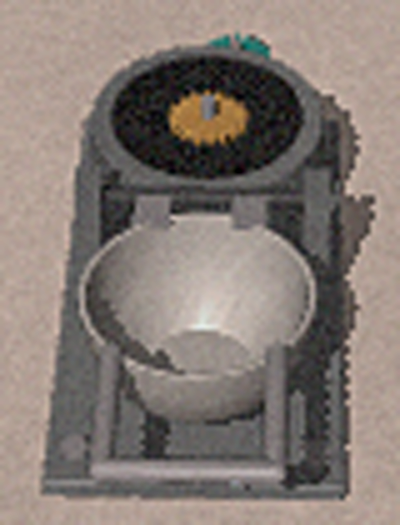

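View pics/sv.png

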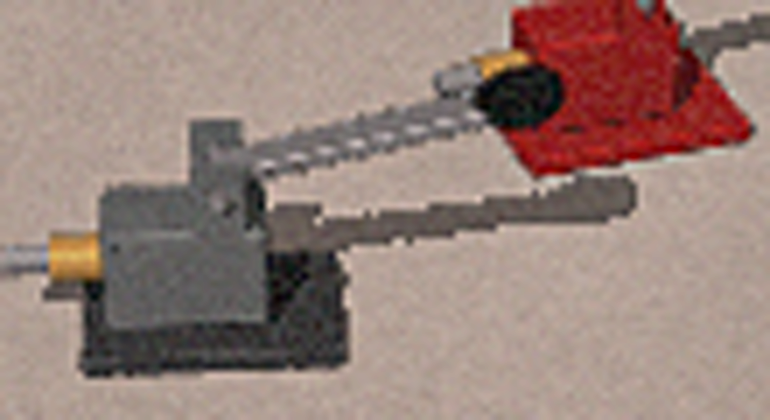

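```bash
cat > fit.py <<'E'
from h import *
from scipy.optimize import least_squares
f=grab_frame('top'); g=grab_frame('side')
T=lambda u,v:(125+u/6-.5,160+v/6-.5); S=lambda u,v:(200+u/5-.5,215+v/5-.5)
tv=lambda u,v:(285+u/6-.5,115+v/6-.5); sv=lambda u,v:(180+u/7-.5,140+v/7-.5)
def W(p,L):
    c,s=np.cos(p[2]),np.sin(p[2]); L=np.array(L,float)
    return np.c_[p[0]+c*L[:,0]-s*L[:,1],p[1]+s*L[:,0]+c*L[:,1],L[:,2]]
def fit(obs,p0):
    def r(p): return np.concatenate([(proj(c,W(p,[L]))-np.array(uv)).ravel() for c,uv,L in obs])
    s=least_squares(r,p0); print(s.x.round(4),r(s.x).reshape(-1,2).round(1).tolist()); return s.x
P=fit([(f,T(75,208),(0,.165,.064)),(f,T(524,188),(0,-.062,.061)),(f,T(398,83),(.052,0,.074)),(f,T(403,282),(-.052,0,.074)),(f,T(281,202),(0,.062,.064)),
 (g,S(188,468),(0,.165,.064)),(g,S(212,122),(0,-.062,.061))],[.55,.1,0])
x0=.130-.130*np.cos(.225)
V=fit([(f,tv(231,450),(x0,0,.110)),(g,sv(519,94),(x0,0,.110)),(f,tv(182,222),(.130,0,.08)),(f,tv(146,128),(.19,0,.035))],[.55,-.3,0])
print('pad valve origin',V[:2]); print('bar0',W(P,[(0,.165,.064)]),'bar pi',W(P,[(0,-.165,.064)]),'ped',W(P,[(0,-.062,.061)]))
print('wheel',back(f,*T(515,185),.069))
for n,q in((f,'top'),(g,'side')):
  for k,z in(('oil',.03),('bell',.02),('dial',.005),('brush',.01)):
    for d in find_in(q,k)[:2]:
      b=d['bbox']; print(q,k,round(d['p'],2),back(n,(b[0]+b[2]/2)*512,(b[1]+b[3]/2)*384,z).round(3))
from scipy.spatial.transform import Rotation as Ro
s=get_state(); print(s['eef_pos'],Ro.from_euler('xyz',s['tcp_rot']).as_matrix().round(3))
E
python3 fit.py
```

```text
[0.5295 0.166  0.1254] [[-0.4, 0.7], [-0.2, 0.2], [-0.6, 1.2], [-0.5, 1.7], [-0.7, -0.1], [-0.9, -0.7], [-1.7, -2.2]]
[ 0.5514 -0.2256  0.2027] [[-0.6, -0.3], [-1.2, -1.3], [-0.6, -0.1], [0.7, 1.9]]
pad valve origin [ 0.55142957 -0.22555898]
bar0 [[0.50885633 0.32970062 0.064     ]] bar pi [[0.55012168 0.00229083 0.064     ]] ped [[0.53724189 0.10448237 0.061     ]]
wheel [0.53736407 0.10784573 0.069     ]
top oil 0.47 [ 0.775 -0.02   0.03 ]
top bell 0.88 [0.69  0.371 0.02 ]
top dial 0.86 [ 0.288 -0.287  0.005]
top brush 0.58 [0.296 0.266 0.01 ]
top brush 0.48 [0.554 0.107 0.01 ]
side oil 0.84 [ 0.774 -0.019  0.03 ]
side bell 0.87 [0.694 0.39  0.02 ]
side dial 0.78 [ 0.28  -0.279  0.005]
side dial 0.4 [0.285 0.274 0.005]
side brush 0.57 [0.284 0.277 0.01 ]
[ 0.23247856 -0.60694614  0.23051207] [[-0.     0.358 -0.934]
 [ 0.    -0.934 -0.358]
 [-1.    -0.     0.   ]]
```

```bash
cat > go.py <<'E'
import sys; from h import *
from scipy.spatial.transform import Rotation as Ro
def st():
    s=get_state(); R=Ro.from_euler('xyz',s['tcp_rot']).as_matrix()
    print('t',round(s['time'],2),'pos',np.round(s['eef_pos'],4),'yaw_y',round(np.degrees(np.arctan2(R[1,1],R[0,1])),2),'xax',R[:,0].round(3),'F',np.round(s['ft_force'],1),'gap',round(s['finger_gap'],4)); return s,R
if __name__=='__main__':
    s,R=st()
    if len(sys.argv)>3:
        d=np.array([float(a) for a in sys.argv[1:4]])-s['eef_pos']; t=R.T@d
        n=int(np.ceil(np.linalg.norm(t)/.045)); print('tool shift',t.round(4),'rows',n,'each',(t/n).round(4))
E
python3 go.py .58 -.3 .25
```

```text
t 1.4 pos [ 0.2325 -0.6069  0.2305] yaw_y -69.04 xax [-0.  0. -1.] F [-0.2 -0.1  0.4] gap 0.087
tool shift [-0.0195 -0.1623 -0.4343] rows 11 each [-0.0018 -0.0148 -0.0395]
```

Emit:
carry_out --rows "0 0 0 0.12 -1; 0 0 0 0.12 -1"

```text
time: 1.6
eef_pos: [0.2324, -0.607, 0.2305]
tcp_rot: [-1.959, 1.571, 1.303]
ft_force: [-0.1, -0.8, -0.2]
finger_gap: 0.0876
```

```bash
python3 go.py .58 -.3 .25
```

```text
t 1.6 pos [ 0.2324 -0.607   0.2305] yaw_y -83.07 xax [ 0.  0. -1.] F [-0.1 -0.8 -0.2] gap 0.0876
tool shift [-0.0194 -0.2628 -0.3821] rows 11 each [-0.0018 -0.0239 -0.0347]
```

Emit:
carry_out --rows "-0.002 -0.026 -0.038 0 0; -0.002 -0.026 -0.038 0 0; -0.002 -0.026 -0.038 0 0; -0.002 -0.026 -0.038 0 0; -0.002 -0.026 -0.038 0 0; -0.002 -0.026 -0.038 0 0; -0.002 -0.026 -0.038 0 0; -0.002 -0.026 -0.038 0 0; -0.002 -0.026 -0.038 0 0; -0.002 -0.026 -0.038 0 0"

```text
time: 2.6
eef_pos: [0.5781, -0.3, 0.2509]
tcp_rot: [2.508, 1.57, -0.508]
ft_force: [1.4, -0.2, 0.2]
finger_gap: 0.0439
```

```bash
python3 go.py .509 .33 .20
```

```text
t 2.6 pos [ 0.5781 -0.3     0.2509] yaw_y -82.81 xax [ 0. -0. -1.] F [ 1.4 -0.2  0.2] gap 0.0439
tool shift [ 0.0507 -0.6337 -0.0103] rows 15 each [ 0.0034 -0.0422 -0.0007]
```

Emit:
carry_out --rows "0 -0.045 -0.001 0 0; 0 -0.045 -0.001 0 0; 0 -0.045 -0.001 0 0; 0 -0.045 -0.001 0 0; 0 -0.045 -0.001 0 0; 0 -0.045 -0.001 0 0; 0 -0.045 -0.001 0 0; 0 -0.045 -0.001 0 0; 0 -0.045 -0.001 0 0; 0 -0.045 -0.001 0 0"

```text
time: 3.6
eef_pos: [0.5299, 0.148, 0.2509]
tcp_rot: [2.989, 1.57, -0.027]
ft_force: [0.9, 0.3, -0.3]
finger_gap: 0.0439
```

Emit:
carry_out --rows "0.01 -0.045 0 0 0; 0.01 -0.045 0 0 0; 0.01 -0.045 0 0 0; 0.01 -0.045 0 0 0; 0.02 0 0 0 0; 0.02 0 0 0 0; 0.02 0 0 0 0"

```text
time: 4.3
eef_pos: [0.5076, 0.3253, 0.1498]
tcp_rot: [-2.521, 1.571, 0.747]
ft_force: [-0.2, 0.4, 0.1]
finger_gap: 0.0436
```

```bash
python3 go.py .509 .33 .064; python3 - <<'E'
from h import *
f=grab_frame('top'); g=grab_frame('side')
crop(f,95,150,125,90,6,'tp2.png'); crop(g,180,205,120,115,5,'sp2.png')
E
```

```text
t 4.3 pos [0.5076 0.3253 0.1498] yaw_y -82.75 xax [ 0.  0. -1.] F [-0.2  0.4  0.1] gap 0.0436
tool shift [ 0.0858 -0.0045 -0.0019] rows 2 each [ 0.0429 -0.0022 -0.001 ]
```

View pics/tp2.png

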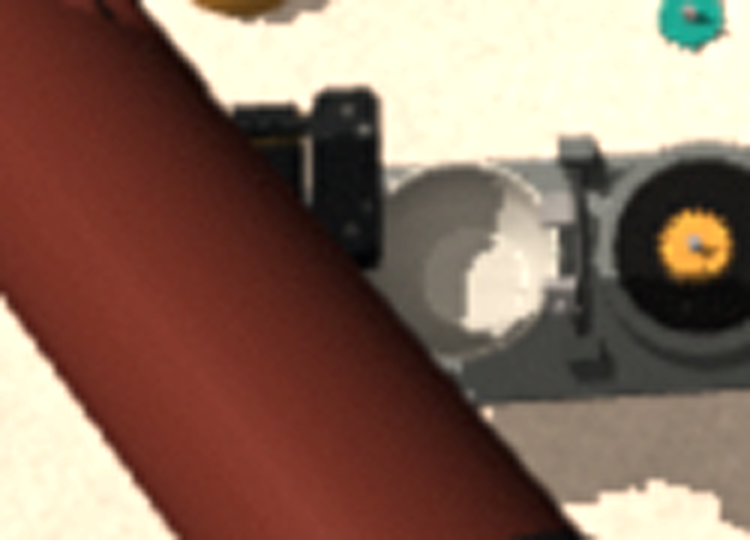

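View pics/sp2.png

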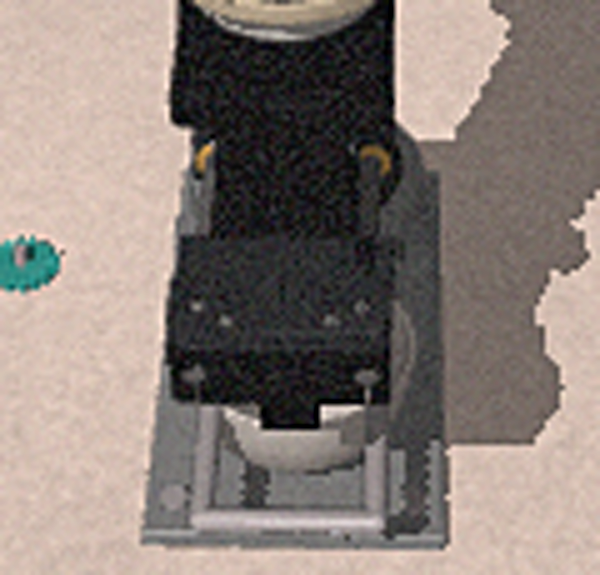

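The gripper is above the loop and lined up in x with the bar at about (290,517) in the side crop. I'll descend and pinch lightly.

Emit:
carry_out --rows "0.03 -0.004 -0.002 0 0; 0.03 0 0 0 0; 0.027 0 0 0 0; 0 0 0 0 0"

```text
time: 4.8
eef_pos: [0.5078, 0.3277, 0.0611]
tcp_rot: [0.427, 1.566, -2.59]
ft_force: [-0.1, -0.2, -0.2]
finger_gap: 0.0435
```

```bash
python3 go.py .509 .33 .063; python3 - <<'E'
from h import *
g=grab_frame('side')
crop(g,180,205,120,115,5,'sp3.png')
E
```

```text
t 4.8 pos [0.5078 0.3277 0.0611] yaw_y -82.81 xax [-0.004 -0.003 -1.   ] F [-0.1 -0.2 -0.2] gap 0.0435
tool shift [-0.0019 -0.0021 -0.0014] rows 1 each [-0.0019 -0.0021 -0.0014]
```

View pics/sp3.png

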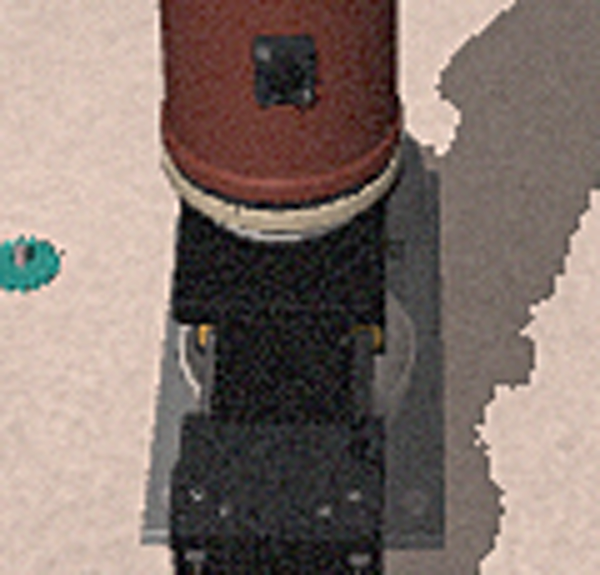

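Emit:
carry_out --rows "0 -0.001 0 0 0.5; 0 0 0 0 1; 0 0 0 0 1; 0 0 0 0 1; 0 0 0 0 1; 0 0 0 0 1" --squeeze 12

```text
time: 5.45
eef_pos: [0.5092, 0.3314, 0.0641]
tcp_rot: [-2.075, 1.569, 1.193]
ft_force: [-0.1, 3.2, 1.2]
finger_gap: 0.0095
```

```bash
python3 go.py; cat > arc.py <<'E'
# tool-shift increments along arc, r=.165, radial in pot (-y dir = tool +y), up = -tool x
import numpy as np,sys
a=np.radians(np.linspace(float(sys.argv[1]),float(sys.argv[2]),int(sys.argv[3])+1))
y=.165*np.cos(a); z=.165*np.sin(a)
for i in range(len(a)-1): print(round(-(z[i+1]-z[i]),4),round(-(y[i+1]-y[i]),4))
E
python3 arc.py 0 180 36
```

```text
t 5.45 pos [0.5092 0.3314 0.0641] yaw_y -82.76 xax [ 0.001  0.002 -1.   ] F [-0.1  3.2  1.2] gap 0.0095
-0.0144 0.0006
-0.0143 0.0019
-0.0141 0.0031
-0.0137 0.0043
-0.0133 0.0055
-0.0128 0.0066
-0.0121 0.0077
-0.0114 0.0088
-0.0106 0.0097
-0.0097 0.0106
-0.0088 0.0114
-0.0077 0.0121
-0.0066 0.0128
-0.0055 0.0133
-0.0043 0.0137
-0.0031 0.0141
-0.0019 0.0143
-0.0006 0.0144
0.0006 0.0144
0.0019 0.0143
0.0031 0.0141
0.0043 0.0137
0.0055 0.0133
0.0066 0.0128
0.0077 0.0121
0.0088 0.0114
0.0097 0.0106
0.0106 0.0097
0.0114 0.0088
0.0121 0.0077
0.0128 0.0066
0.0133 0.0055
0.0137 0.0043
0.0141 0.0031
0.0143 0.0019
0.0144 0.0006
```

Emit:
carry_out --rows "-0.0145 -0.001 0 0 1; -0.0145 0.001 0 0 1; -0.014 0.003 0 0 1; -0.014 0.004 0 0 1; -0.013 0.0055 0 0 1; -0.013 0.0065 0 0 1"

```text
time: 6.05
eef_pos: [0.5116, 0.3103, 0.1475]
tcp_rot: [1.382, 1.57, -1.634]
ft_force: [3.2, -4.0, -7.4]
finger_gap: 0.0096
```

```bash
cat > bow.py <<'E'
from go import *
s,R=st(); d=s['eef_pos'][:2]-[.5295,.166]; y=-np.sin(.1254)*d[0]+np.cos(.1254)*d[1]; x=np.cos(.1254)*d[0]+np.sin(.1254)*d[1]; z=s['eef_pos'][2]-.064
print('pot x',x.round(4),'r',np.hypot(y,z).round(4),'ang',np.degrees(np.arctan2(z,y)).round(1))
E
python3 bow.py;  python3 - <<'E'
from h import *
g=grab_frame('side')
crop(g,180,205,120,115,5,'sp4.png')
E
```

```text
t 6.05 pos [0.5116 0.3103 0.1475] yaw_y -82.81 xax [-0. -0. -1.] F [ 3.2 -4.  -7.4] gap 0.0096
pot x 0.0003 r 0.1677 ang 29.9
```

View pics/sp4.png

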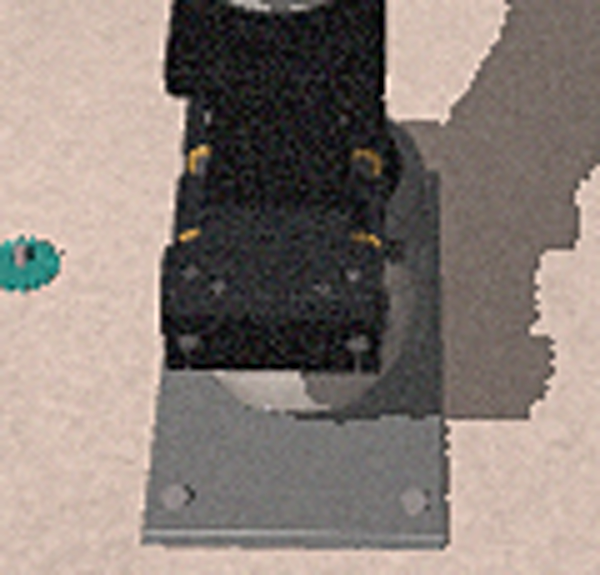

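The bowl follows to about 30°, and the U loop no longer shows at the bottom of the side crop. I'll continue along the arc.

Emit:
carry_out --rows "-0.012 0.009 0 0 1; -0.0115 0.009 0 0 1; -0.0105 0.01 0 0 1; -0.01 0.0105 0 0 1; -0.009 0.0115 0 0 1; -0.0075 0.012 0 0 1; -0.0065 0.013 0 0 1; -0.005 0.0135 0 0 1"

```text
time: 6.9
eef_pos: [0.5224, 0.226, 0.222]
tcp_rot: [-2.222, 1.565, 1.048]
ft_force: [-2.2, 5.9, 9.4]
finger_gap: 0.0092
```

```bash
python3 bow.py
```

```text
t 6.9 pos [0.5224 0.226  0.222 ] yaw_y -82.63 xax [ 0.003  0.005 -1.   ] F [-2.2  5.9  9.4] gap 0.0092
pot x 0.0005 r 0.1692 ang 69.1
```

Emit:
carry_out --rows "-0.0065 0.013 0 0 1; -0.0045 0.014 0 0 1; -0.001 0.0145 0 0 1; 0 0.0145 0 0 1; 0.001 0.0145 0 0 1; 0.002 0.0145 0 0 1; 0.003 0.014 0 0 1"

```text
time: 7.6
eef_pos: [0.5353, 0.1238, 0.2257]
tcp_rot: [2.933, 1.57, -0.084]
ft_force: [1.2, 2.2, 1.3]
finger_gap: 0.0095
```

```bash
python3 bow.py;  python3 - <<'E'
from h import *
g=grab_frame('side');f=grab_frame('top')
crop(g,180,155,120,115,5,'sp5.png')
crop(f,125,130,125,90,6,'tp5.png')
E
```

```text
t 7.6 pos [0.5353 0.1238 0.2257] yaw_y -82.82 xax [ 0.001 -0.    -1.   ] F [1.2 2.2 1.3] gap 0.0095
pot x 0.0005 r 0.1672 ang 104.7
```

View pics/sp5.png

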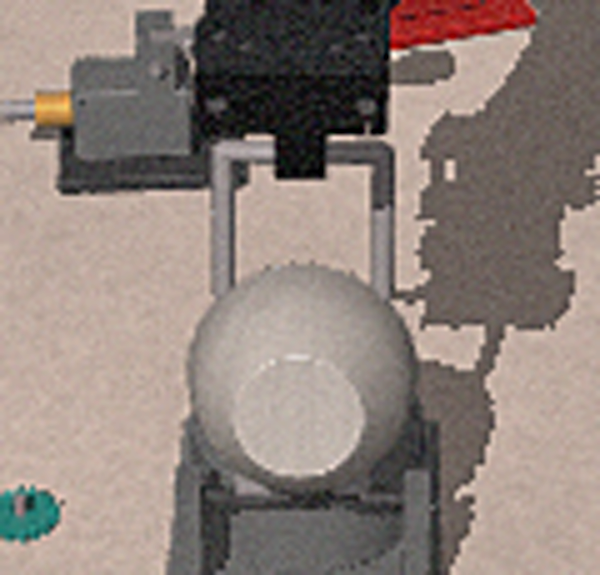

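View pics/tp5.png

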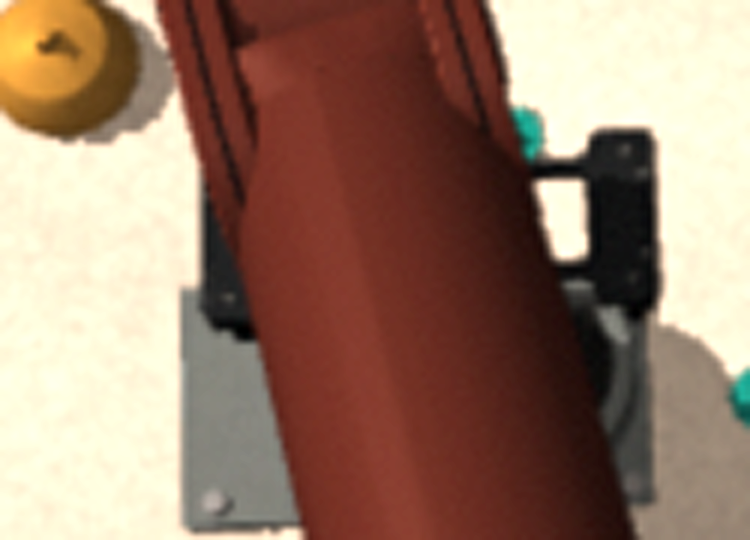

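The bowl is past upright, at about 105°. The bar is pinched at (300,155) in the side crop. Continuing.

Emit:
carry_out --rows "0.004 0.0135 0 0 1; 0.0055 0.0135 0 0 1; 0.0065 0.013 0 0 1; 0.0075 0.012 0 0 1; 0.009 0.0115 0 0 1; 0.01 0.0105 0 0 1; 0.0105 0.0095 0 0 1; 0.0115 0.009 0 0 1; 0 0 0 0 1"

```text
time: 8.6
eef_pos: [0.5465, 0.0319, 0.1578]
tcp_rot: [-0.048, 1.569, -3.066]
ft_force: [1.4, -0.2, -2.5]
finger_gap: 0.0097
```

```bash
python3 bow.py
```

```text
t 8.6 pos [0.5465 0.0319 0.1578] yaw_y -82.88 xax [-0.001 -0.    -1.   ] F [ 1.4 -0.2 -2.5] gap 0.0097
pot x 0.0001 r 0.1645 ang 145.2
```

Emit:
carry_out --rows "0.012 0.0075 0 0 1; 0.013 0.0065 0 0 1; 0.0135 0.0055 0 0 1; 0.0135 0.0045 0 0 1; 0.014 0.003 0 0 1; 0.0145 0.002 0 0 1; 0 0 0 0 1"

```text
time: 9.3
eef_pos: [0.5499, 0.0044, 0.0774]
tcp_rot: [-0.285, 1.57, 2.982]
ft_force: [0.9, -1.1, -1.5]
finger_gap: 0.0095
```

```bash
python3 bow.py;  python3 - <<'E'
from h import *
g=grab_frame('side')
crop(g,180,165,120,115,5,'sp6.png')
E
```

```text
t 9.3 pos [0.5499 0.0044 0.0774] yaw_y -82.8 xax [-0.001  0.    -1.   ] F [ 0.9 -1.1 -1.5] gap 0.0095
pot x 0.0001 r 0.1634 ang 175.3
```

View pics/sp6.png

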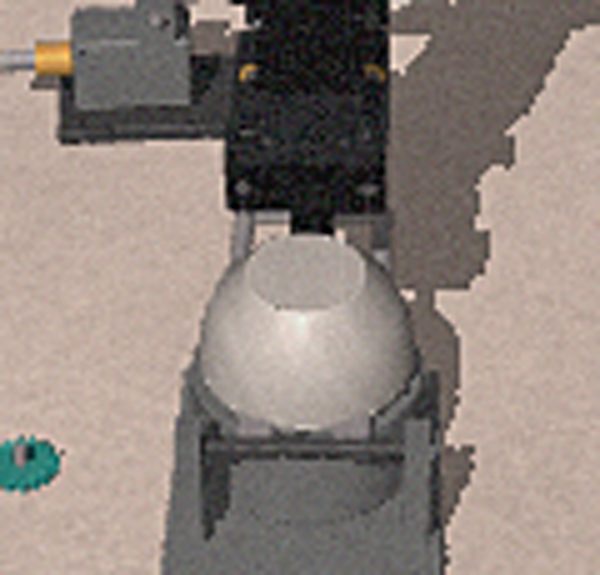

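Emit:
carry_out --rows "0.006 0.0005 0 0 1; 0.006 0 0 0 1; 0.004 0 0 0 1; 0.003 0 0 0 1; 0 0 0 0 1"

```text
time: 9.85
eef_pos: [0.5513, 0.0041, 0.0617]
tcp_rot: [2.82, 1.569, -0.196]
ft_force: [-2.7, -2.4, 8.4]
finger_gap: 0.0099
```

```bash
python3 bow.py
```

```text
t 9.85 pos [0.5513 0.0041 0.0617] yaw_y -82.8 xax [ 0.002 -0.    -1.   ] F [-2.7 -2.4  8.4] gap 0.0099
pot x 0.0014 r 0.1634 ang -179.2
```

Emit:
carry_out --rows "0.003 0 0 0 1; 0.002 0 0 0 1; 0 0 0 0 1"

```text
time: 10.15
eef_pos: [0.5528, 0.0043, 0.0578]
tcp_rot: [2.975, 1.565, -0.041]
ft_force: [-1.7, -1.9, 13.2]
finger_gap: 0.0094
```

```bash
python3 bow.py;  python3 - <<'E'
from h import *
g=grab_frame('side')
crop(g,180,165,120,115,5,'sp7.png')
E
```

```text
t 10.15 pos [0.5528 0.0043 0.0578] yaw_y -82.8 xax [ 0.005 -0.    -1.   ] F [-1.7 -1.9 13.2] gap 0.0094
pot x 0.0029 r 0.1635 ang -177.8
```

View pics/sp7.png

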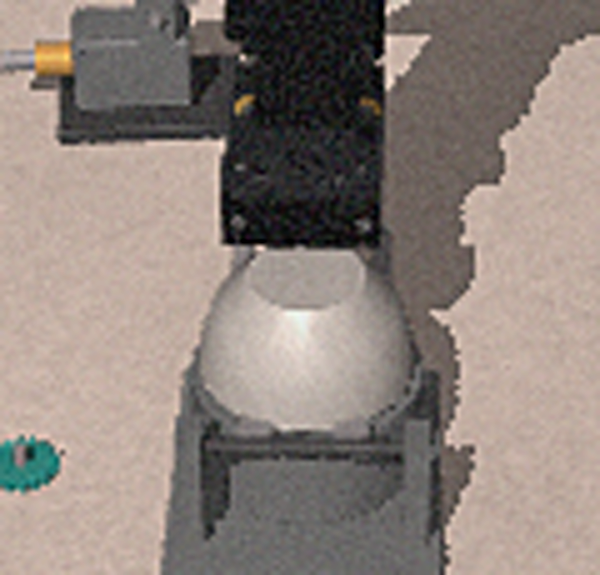

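Emit:
carry_out --rows "0 0 0 0 0.3; 0 0 0 0 0.1; 0 0 0 0 0.1; -0.01 0 0 0 0.1; -0.03 0 0 0 0.1; -0.04 0 0 0 0.1; -0.045 0 0 0 0.1; -0.045 0 0 0 0.1"

```text
time: 11.0
eef_pos: [0.5499, 0.0044, 0.2279]
tcp_rot: [-2.16, 1.571, 1.108]
ft_force: [1.6, 0.1, -0.1]
finger_gap: 0.0393
```

```bash
python3 go.py .5514 -.2256 .2;  python3 - <<'E'
from h import *
g=grab_frame('side');f=grab_frame('top')
crop(g,180,165,120,115,5,'sp8.png')
# predicted bar at pi, bowl rim centre
from scipy.spatial.transform import Rotation as Ro
c,s=np.cos(.1254),np.sin(.1254)
P=[(.5295+c*x-s*y,.166+s*x+c*y,z) for x,y,z in((-.034,-.165,.064),(0,-.165,.064),(.034,-.165,.064),(0,-.062,.116))]
crop(g,180,165,120,115,5,'sp8.png',proj(g,P))
crop(f,125,130,125,90,6,'tp8.png',proj(f,P))
E
```

```text
t 11.0 pos [0.5499 0.0044 0.2279] yaw_y -82.77 xax [ 0.  0. -1.] F [ 1.6  0.1 -0.1] gap 0.0393
tool shift [0.0278 0.2284 0.0275] rows 6 each [0.0046 0.0381 0.0046]
```

View pics/sp8.png

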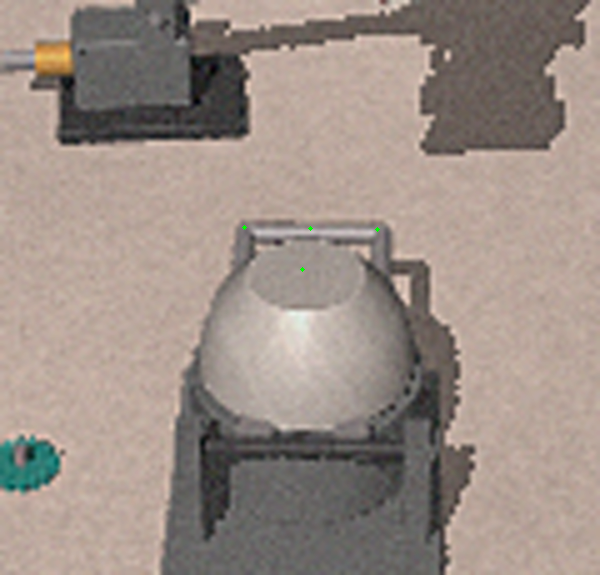

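View pics/tp8.png

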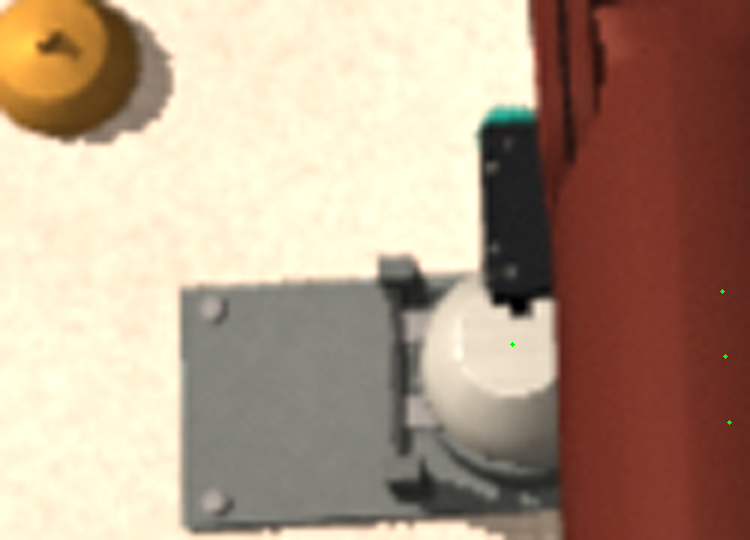

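The bar and dome match the predicted fully closed pose: bar at (310,231) in the side crop against (310,228) predicted, the same residual as before. The bowl is shut, so on to the lever with closed fingers.

Emit:
carry_out --rows "0 0.038 0.0045 0 1; 0 0.038 0.0045 0 1; 0 0.038 0.0045 0 1; 0 0.038 0.0045 0 1; 0 0.038 0.0045 0 1; 0 0.038 0.0045 0 1; 0.03 0 0 0 1; 0.03 0 0 0 1; 0.02 0 0 0 1; 0 0 0 0 1" --squeeze 20

```text
time: 12.1
eef_pos: [0.5502, -0.2247, 0.1425]
tcp_rot: [-0.527, 1.565, 2.741]
ft_force: [-0.8, -0.6, 0.5]
finger_gap: 0.0003
```

```bash
python3 go.py .5514 -.2256 .118;  python3 - <<'E'
from h import *
g=grab_frame('side');f=grab_frame('top')
P=[(.5514,-.2256,.110)]
crop(g,180,100,110,100,6,'sv9.png',proj(g,P))
crop(f,285,115,100,95,6,'tv9.png',proj(f,P))
E
```

```text
t 12.1 pos [ 0.5502 -0.2247  0.1425] yaw_y -82.79 xax [-0.005  0.002 -1.   ] F [-0.8 -0.6  0.5] gap 0.0003
tool shift [ 0.0245  0.0011 -0.0012] rows 1 each [ 0.0245  0.0011 -0.0012]
```

View pics/sv9.png

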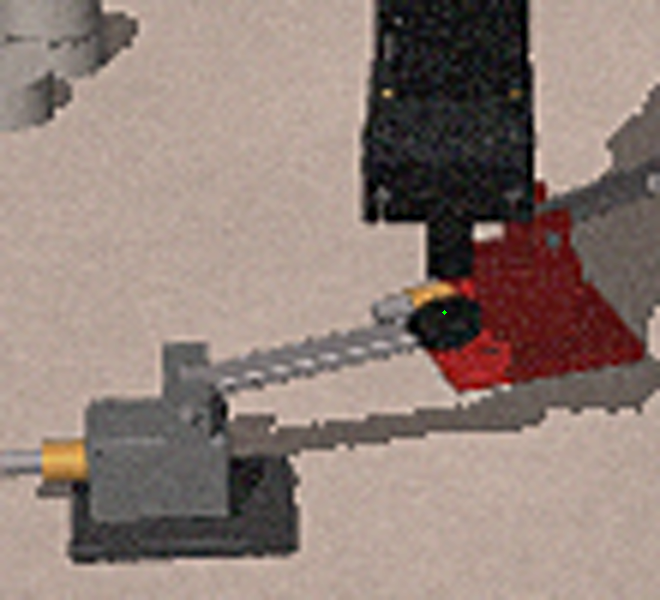

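View pics/tv9.png

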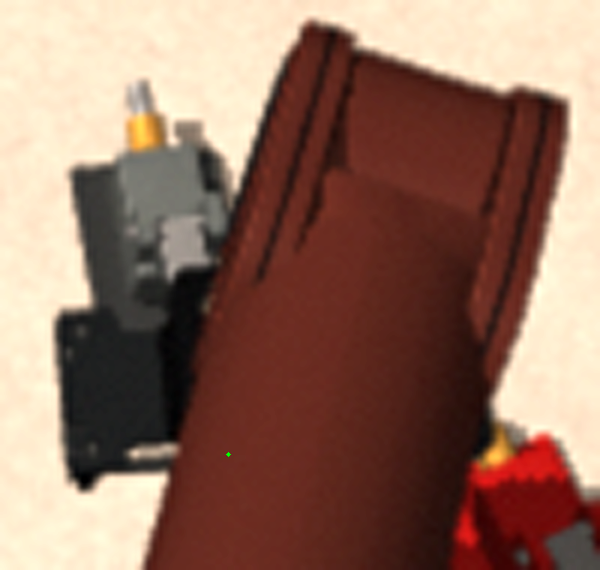

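The closed fingers stand right above the grey valve's pad at (445,318) in the side crop. Pressing down in steps.

Emit:
carry_out --rows "0.012 0.001 -0.001 0 1; 0.01 0 0 0 1; 0.008 0 0 0 1; 0.006 0 0 0 1; 0 0 0 0 1; 0 0 0 0 1"

```text
time: 12.8
eef_pos: [0.5531, -0.2265, 0.1098]
tcp_rot: [0.381, 1.57, -2.635]
ft_force: [-3.1, -1.1, 6.1]
finger_gap: 0.0002
```

```bash
python3 go.py .5514 -.2256 .089
```

```text
t 12.8 pos [ 0.5531 -0.2265  0.1098] yaw_y -82.81 xax [-0. -0. -1.] F [-3.1 -1.1  6.1] gap 0.0002
tool shift [ 0.0208 -0.0011  0.0015] rows 1 each [ 0.0208 -0.0011  0.0015]
```

Emit:
carry_out --rows "0.006 0 0 0 1; 0.006 0 0 0 1; 0.005 0 0 0 1; 0.003 0 0 0 1; 0 0 0 0 1; 0 0 0 0 1"

```text
time: 13.4
eef_pos: [0.5524, -0.227, 0.0901]
tcp_rot: [0.277, 1.569, -2.74]
ft_force: [-6.5, -1.3, 8.3]
finger_gap: 0.0004
```

```bash
python3 go.py .5514 -.2256 .089; python3 - <<'E'
from h import *
g=grab_frame('side')
c,s=np.cos(.2027),np.sin(.2027)
P=[(.5514+c*x,-.2256+s*x,z) for x,z in((.0,.081),(.03,.081),(.06,.08),(.1,.08),(.13,.075))]
crop(g,180,100,110,100,6,'sv10.png'); crop(g,180,100,110,100,6,'sv11.png',proj(g,P))
E
```

```text
t 13.4 pos [ 0.5524 -0.227   0.0901] yaw_y -82.84 xax [-0.001 -0.001 -1.   ] F [-6.5 -1.3  8.3] gap 0.0004
tool shift [ 0.0011 -0.0015  0.0008] rows 1 each [ 0.0011 -0.0015  0.0008]
```

View pics/sv11.png

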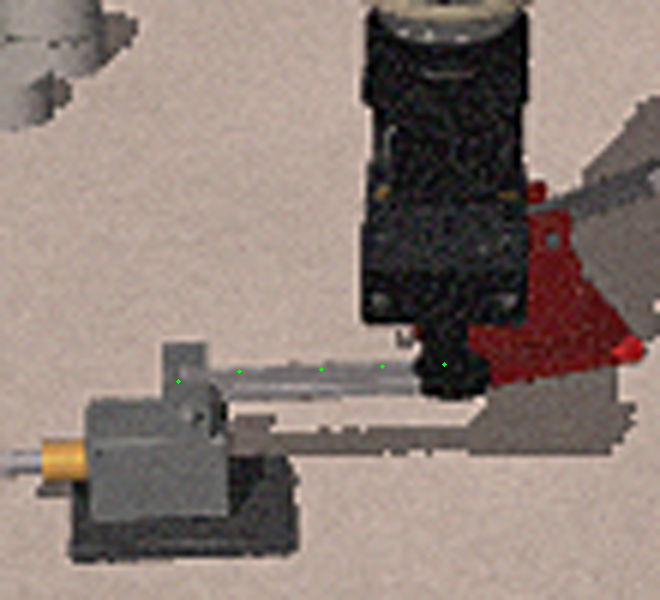

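The lever lies level on the predicted line, TCP z is 0.090 (0.089 wanted), and it takes 8.3 N. I'll hold it and watch for drift.

Emit:
carry_out --rows "0.001 0 0 0 1; 0 0 0 0 1; 0 0 0 0 1; 0 0 0 0 1; 0 0 0 0 1; 0 0 0 0 1; 0 0 0 0 1; 0 0 0 0 1; 0 0 0 0 1; 0 0 0 0 1"

```text
time: 14.45
eef_pos: [0.5525, -0.2269, 0.0893]
tcp_rot: [0.398, 1.569, -2.618]
ft_force: [-6.0, -0.9, 8.7]
finger_gap: 0.0005
```

Emit:
carry_out --rows "0 0 0 0 1; 0 0 0 0 1; 0 0 0 0 1; 0 0 0 0 1; 0 0 0 0 1"

```text
time: 14.95
eef_pos: [0.5525, -0.2269, 0.0893]
tcp_rot: [0.412, 1.569, -2.604]
ft_force: [-6.3, -0.3, 9.4]
finger_gap: 0.0004
```

```bash
python3 go.py; python3 - <<'E'
from h import *
g=grab_frame('side')
crop(g,180,100,120,190,3,'s12.png')
E
```

```text
t 14.95 pos [ 0.5525 -0.2269  0.0893] yaw_y -82.84 xax [-0.001 -0.001 -1.   ] F [-6.3 -0.3  9.4] gap 0.0004
```

View pics/s12.png

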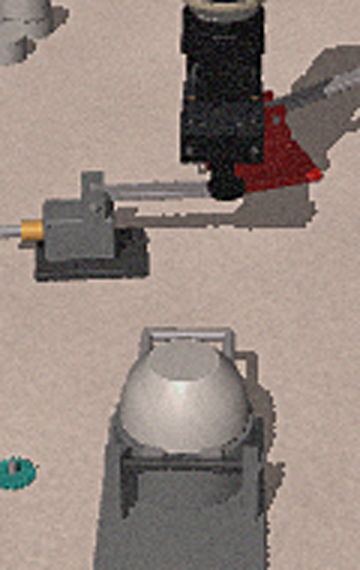

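The lever at (150,190) is steady and level, and the bowl at (185,400) is still shut on the pedestal. Handing in.

```bash
python3 -c "
from workcell import *
print(hand_in())"
```

```text
the job is handed in; nothing more can be done
None
```

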